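Hold a spring clamp gaping over a viola lining

TASK

A new lining is being glued inside the viola's rib: take the spare spring clamp off the clamp rack and bring it, squeezed wide open, down over the rim midway between the two clamps already fitted, square across the rim. One jaw goes inside and one outside, with the lining's whole depth about between them, touching neither lining nor rib; do not knock the rim or shift the fitted clamps, beaker or jar. Finish while still holding the clamp gaping there, so that glue can be brushed in before it is let shut.

Things in the scene. Friction and masses are not known exactly. Their poses are not given: they have to be found in the camera images.
- clip_grip (a point): Spare spring clamp standing on the rack's slat, handles up: this point is midway between its two handles, 11 mm below their upper ends, 38 mm above the pivot pin, 70 mm above the jaw tips, 57 mm above the slat's top edge. x runs from handle to handle (the way to squeeze), y along the pivot pin and slat, z up. Outer width over the handles here: 51 mm on the slat, 30 mm fully squeezed.
- clip_jaw (a joint): How far the spare clamp is squeezed open (rad): 0 pinching the slat or rim (jaws 4 mm apart), 0.52 fully squeezed against its stop (jaw tips 20 mm apart); the spring shuts it.
- clip_tip_a (a point): Spare clamp: lower end of the inner face of the jaw on its +x side, mid-width. Jaw tips are 5.5 mm thick, 12 mm wide.
- clip_tip_b (a point): Spare clamp: lower end of the inner face of the jaw on its -x side, mid-width.
- clip: The spare clamp, 50 g: steel, A-shaped, 81 mm tall, 15 mm wide along its pin, orange sleeves on handles and jaw tips. Handles slant apart upward (57 mm over their upper ends), outer faces parallel once fully squeezed. Squeezing at clip_grip takes about 7 N at first, 14 N at the stop. Origin between the jaws, 13 mm above their tips, 57 mm below clip_grip; axes alike.
- rack: Clamp rack fixed to the bench: plywood base 70 x 240 x 12 mm, carrying a pale slat 4 mm thick, 206 mm long between dark end blocks (34 x 16 mm, 56 mm high), slat's top edge 52 mm above the bench. Origin on the bench under the middle; y along the slat, z up.
- viola: Viola body without its top, lying on its back, fixed: maple back 413 x 251 x 4 mm, standing 3 mm out beyond the upright ribs, which are 1.8 mm thick with their upper edge 40 mm above the bench; open inside. Origin on the bench at the centre of the arc (115 mm radius) of the lower bout's side nearest the robot; y along the body towards its bottom end, x across it, away from the robot.
- lining: The new willow lining, fixed: a pale strip 2 mm thick, 9 mm deep, 141 mm long, against the inside of the rib of that arc, upper edges flush; rib and lining together are 3.8 mm thick. Origin at the arc's centre on the bench; the lining's middle lies towards its -x.
- gap (a point): Where the clamp is wanted: top edge of the rim (middle of rib and lining's joint thickness), 40 mm above the bench, at the middle of the lining, midway between the fitted clamps. x points across the rim to the inside of the viola, y along the rim, z up. The inside is clear down to the back, 36 mm lower.
- fitted1_grip (a point): First fitted clamp (same make as the spare), clamped upright on the rim about 55 mm from the gap towards the viola's upper end; point between its handles, 57 mm above the rim.
- fitted2_grip (a point): Second fitted clamp, about 55 mm from the gap towards the viola's bottom end; point between its handles, 57 mm above the rim.
- fitted1: First fitted clamp; its origin lies at the centre of the arc, level with the rim.
- fitted2: Second fitted clamp; its origin lies at the centre of the arc, level with the rim.
- beaker: Clear plastic beaker, 72 mm across, 85 mm tall, standing on the bench; origin at the middle of its underside.
- jar: Amber glue jar, 54 mm across, 70 mm tall, standing on the bench; origin at the middle of its underside.
Things that resemble listed ones, but are neither listed nor needed, are in the scene too. Leave any blue look-alike of the fitted2 alone.

How it is judged:
By the outcome, as a careful person would: the job done as asked, in the order asked, and still so for the second after the job is handed in, while the arm keeps its last pose, push and grip.
It also fails if it takes over 35 s, if anything falls off the work surface, if the arm or the gripper's body presses on something with over 40 N, if the wrist force passes 120 N, or if a joint passes its speed limit or range.

ROBOT

A 6-joint arm with a two-finger parallel gripper is mounted at the origin on the work surface. World frame = base frame: x ahead of the robot, y to its left, z up, the work surface at z = 0. Lengths are in m, angles in rad, forces in N, time in s.
With the tool pointing down it reaches from about 0.375 to 0.9 m from the base axis. Payload 3.1 kg.
Tool frame: the origin (TCP) lies at the very end of the fingers, on their centre line; the grasp point (between the pads) lies 19 mm behind it; z points along the fingers, y is the line along which they close (so a half turn about z gives the same grasp; the last joint's range is limited). The gripper opens to 85 mm and grips with 20 to 120 N. Pads are 22 mm wide; open, the fingers measure 114 mm over their backs; the gripper's body (76 mm by 85 mm) begins 54 mm behind the grasp point. The pads swing forward as they close: fully open they stand 13 mm farther back than shut.
Start: joints at [-1.315, 0.527, 1.433, -0, 1.181, -0.178], TCP at [0.263, -0.567, 0.21] pointing down, gripper open.
Joint ranges: [-3.08, 3.08], [-0.75, 2.2], [0.22, 2.44], [-1.43, 4.57], [0, 2.65], [-2.85, 2.85]. Speed limits (rad/s): [2.79, 2.79, 3.14, 3.14, 3.14, 3.14].

INTERFACE

Orientations are given as a unit quaternion [x, y, z, w].
In Python, from rig import manip, imaging gives the robot as it stands.
- The arm moves only by the tool move_arm, never from a script. Its argument "plan" is a list of rows, each an object with "translation": the shift along the world's x, y, z in mm, a list of three; "yaw": the turn about the world's z in degrees. In form: [{"translation": [x, y, z], "yaw": yaw}, ...]. A call has 1 to 12 rows; each row is the pose to reach, as a shift and turn from the pose commanded when the call began; what a row does not reach only later rows make up. A row lasts 1/8 s, in which the tool goes at most 62.5 mm and 10.7 degrees, less where a joint would pass 70% of its speed; a pose out of reach is approached as far as the arm can. A call with a gripper value outside its range is refused whole. "fingers" is the finger opening in mm, from 0 to 85.4, set as the call begins (left out, the last holds). The fingers move at their own pace and stop on an object; the grip force is fixed at half the most. Time passes only in rows, so rows that repeat a pose let the fingers close. It gives the time, the measured TCP pose, the force, the opening and the grip force at its end, in the units of the state.
- manip.get_obs(): the state, without advancing time (a new reading comes with each control period).
- imaging.capture(name): name is "scene" or "top" or "wrist"; returns the picture (480x640x3 uint8, red, green, blue); there is no depth.
- imaging.calibration(name): a dict with "mtx" (3x3 intrinsics, pixels), "rvec" (rotation vector, rad) and "tvec" (3), from world to camera coordinates, as OpenCV has them. Camera axes: x right, y down, z forward; pixel columns grow to the right and rows downward; lengths in m; the calibration is good to about 2 mm. A picture is of the moment at which its call begins: read the wrist's pose just before it. calibration takes no time and is no camera call; for the wrist camera it gives the pose at the moment of the call.
- manip.job_done(): hands the job in; it is judged then, once.
Trained networks look in the newest picture that a camera, given by its name, has taken for a name from the list of things; names that differ only in an ending like _2 or _b are one class to them, and where a whole thing is asked for, a point or a joint stands for the part that bears it (a point fixed in the world has none). Each returns a list of dicts, best first, with "score" (0 to 1); they miss things now and then, are a little off and sometimes report something else, mostly with a low value. They report only what shows in the picture. A call takes as long as a camera call. They do not tell look-alikes from the thing itself.
- imaging.find_in(camera, name): "box" ([left, top, right, bottom] in pixels, round what is visible of it).
- imaging.outline_of(camera, name): "region" (480x640 bool, what is visible of it) and "box" ([left, top, right, bottom] in pixels, round what is visible of it).
The state is a dict: "t": time; "joint_pos": joint angles; "qd": joint speeds; "joint_efforts": joint torques, N m; "position": TCP position; "tcp_rot": TCP orientation; "force": force on the tool from outside, world axes, zero at the start; "wrist_torque": the same for the moment, N m; "grip_width": finger opening in m; "grip_force": force on a finger pad.
Only numpy, scipy, OpenCV 4.12 (cv2) and the standard library are available. Lean on these libraries where they do the work, as an engineer would, in place of code of your own. Each camera call takes 0.05 s, during which the arm holds its last target. There are 200 camera calls.

## Working session

There is one attempt and no reset: what is moved stays moved. The work goes in short steps, Python scripts to look and compute and a tool call to move; the robot and the scene stay as the last step left them, time stands still between calls to the robot, and variables do not carry over. Pictures are saved under pics/ and viewed, at most 13 in all, crops included, and the job is handed in when it is done.

Besides the shell and the picture viewer there is one more tool, called after "Request:" as a command line: name --argument value ..., lists and objects as JSON in quotes. move_arm: Moves the arm, as the interface text tells. Its arguments: {"type":"object","properties":{"plan":{"type":"array"},"fingers":{"type":"number"}},"required":["plan"]}

```bash
mkdir -p pics
cat > h.py <<'E'
import numpy as np, cv2
from rig import manip, imaging
def cal(c):
    k=imaging.calibration(c); R,_=cv2.Rodrigues(np.array(k["rvec"],float)); return np.array(k["mtx"],float),R,np.array(k["tvec"],float).ravel()
def toz(c,px,z,K=None):
    M,R,t=K or cal(c); d=R.T@np.linalg.inv(M)@np.array([px[0],px[1],1.]); o=-R.T@t
    return o+d*(z-o[2])/d[2]
def proj(c,P,K=None):
    M,R,t=K or cal(c); p=(R@np.atleast_2d(P).T).T+t; p=(M@p.T).T; return p[:,:2]/p[:,2:]
def save(im,n): cv2.imwrite("pics/"+n+".png",cv2.cvtColor(im,cv2.COLOR_RGB2BGR))
E
python3 - <<'E'
from h import *
s=manip.get_obs(); print(s)
for c in ["scene","top"]:
    im=imaging.capture(c); save(im,c+"0"); M,R,t=cal(c); print(c,-R.T@t,M[0,0],R[2])
    for n in ["clip","fitted1","viola","lining","rack","beaker","jar"]:
        print(n,[(np.round(d["box"]).tolist(),round(d["score"],2)) for d in imaging.find_in(c,n)])
E
```

```text
{'t': 0.0, 'joint_pos': array([-1.31449175e+00,  5.28466806e-01,  1.43389840e+00,  4.33773399e-06,
        1.18138893e+00, -1.78509442e-01]), 'qd': array([ 1.86136759e-03,  1.72406931e-03, -9.08334436e-05,  3.22814530e-04,
        1.84629438e-04,  4.27969389e-06]), 'joint_efforts': array([-3.53633543e-03, -4.42363644e+01, -1.78027833e+01, -4.53900520e-04,
        8.43055575e-03, -4.78518004e-06]), 'position': array([ 0.2631039 , -0.56608923,  0.20903451]), 'tcp_rot': array([ 9.76459643e-01,  2.15697469e-01, -4.00236073e-05, -1.08000394e-03]), 'force': array([ 0.63616525,  0.16231259, -0.04468044]), 'wrist_torque': array([0.01051465, 0.01910222, 0.01612631]), 'grip_force': 0.0, 'grip_width': 0.08505408287870102}
scene [ 1.32059385 -0.45768428  0.6726543 ] 620.6701363751841 [-0.72180576  0.4589406  -0.51804436]
clip [([384.0, 182.0, 401.0, 228.0], 0.75)]
fitted1 [([224.0, 271.0, 242.0, 323.0], 0.88), ([277.0, 242.0, 298.0, 287.0], 0.59)]
viola [([3.0, 317.0, 291.0, 463.0], 0.66)]
lining [([160.0, 310.0, 244.0, 334.0], 0.85)]
rack [([324.0, 208.0, 435.0, 264.0], 0.82)]
beaker [([410.0, 277.0, 452.0, 345.0], 0.91), ([3.0, 317.0, 290.0, 462.0], 0.52), ([382.0, 187.0, 395.0, 225.0], 0.49)]
jar [([488.0, 257.0, 522.0, 302.0], 0.77), ([381.0, 185.0, 405.0, 229.0], 0.54)]
top [0.39147505 0.04365879 0.9597107 ] 504.65485614718665 [ 0.14889846 -0.00541283 -0.98883768]
clip [([182.0, 261.0, 206.0, 295.0], 0.66), ([184.0, 282.0, 205.0, 294.0], 0.23)]
fitted1 [([339.0, 239.0, 351.0, 271.0], 0.68), ([473.0, 211.0, 499.0, 239.0], 0.64), ([414.0, 194.0, 443.0, 223.0], 0.5)]
viola [([395.0, 108.0, 617.0, 260.0], 0.84)]
lining [([465.0, 230.0, 466.0, 232.0], 0.42)]
rack [([137.0, 254.0, 281.0, 306.0], 0.7)]
beaker [([250.0, 113.0, 288.0, 156.0], 0.59)]
jar [([146.0, 131.0, 181.0, 168.0], 0.86)]
```

View pics/scene0.png

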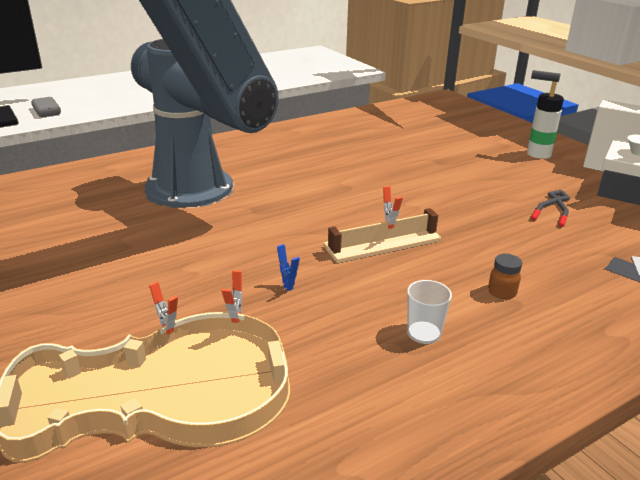

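View pics/top0.png

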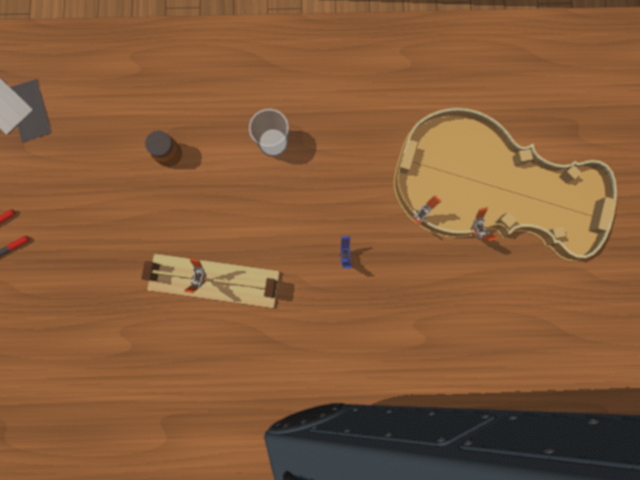

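The scene view shows the spare clamp on the rack at (392,207) and the fitted clamps at (165,310) and (235,297), with a blue decoy at (288,268). In the top view they are at (197,276), (427,208), (483,225) and (346,252). Next I'll locate them roughly, then look with the wrist camera.

Run:
```python
from h import *
K=cal("top")
for n,p,z in [("clip",(197,276),.09),("rackL",(150,271),.056),("rackR",(271,288),.056),("f2",(427,208),.075),("f1",(483,225),.075)]: print(n,toz("top",p,z,K).round(4))
# linings' endpoints in scene
K=cal("scene")
for n,p,z in [("clip pin",(392,214),.07),("f1 base",(167,331),.04),("f2 base",(235,318),.04)]: print(n,toz("scene",p,z,K).round(4))
M,R,t=cal("wrist"); c=-R.T@t; s=manip.get_obs(); print("wrist",c-s["position"],R,M[0,0])
```

```text
clip [0.4547 0.2591 0.09  ]
rackL [0.4681 0.3517 0.056 ]
rackR [0.4327 0.1354 0.056 ]
f2 [ 0.5677 -0.1464  0.075 ]
f1 [ 0.5346 -0.2443  0.075 ]
clip pin [0.4582 0.2619 0.07  ]
f1 base [ 0.5475 -0.2497  0.04  ]
f2 base [ 0.5716 -0.1432  0.04  ]
wrist [0.07636771 0.03547105 0.16318775] [[ 4.21714290e-01 -9.06728767e-01 -3.65919935e-05]
 [-8.58153255e-01 -3.99135132e-01  3.22899579e-01]
 [-2.92796942e-01 -1.36139965e-01 -9.46433231e-01]] 400.34315397610146
```

Request:
move_arm --plan '[{"translation":[35,38,0],"yaw":5},{"translation":[75,83,0],"yaw":13},{"translation":[115,128,0],"yaw":21},{"translation":[155,173,0],"yaw":29},{"translation":[195,218,0],"yaw":37},{"translation":[235,263,0],"yaw":44},{"translation":[272,306,0],"yaw":47},{"translation":[272,306,0],"yaw":47},{"translation":[272,306,0],"yaw":47}]'

```text
t: 1.92
position: [0.5351, -0.2609, 0.21]
tcp_rot: [0.809, 0.587, -0.0, 0.0]
force: [-0.1, -0.4, -0.2]
grip_width: 0.0857
grip_force: 0.0
```

Run:
```python
from h import *
K=cal("wrist"); im=imaging.capture("wrist"); save(im,"w1"); np.save("Kw1.npy",np.array(K,dtype=object),allow_pickle=True)
s=manip.get_obs(); print(s["t"],s["position"],s["tcp_rot"],s["joint_pos"])
for n in ["fitted1","lining"]: print(n,[(np.round(d["box"]).tolist(),round(d["score"],2)) for d in imaging.find_in("wrist",n)])
print(proj("wrist",[[.545,-.195,.04]],K))
```

```text
Traceback (most recent call last):
ValueError: could not broadcast input array from shape (3,3) into shape (3,)
```

View pics/w1.png

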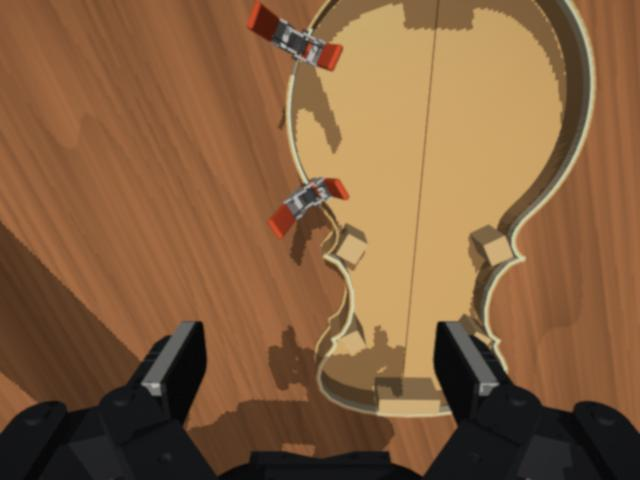

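The wrist view shows fitted clamps at (300,43) and (315,192), with the rim running between them near x≈291, y≈60–170. I'll zoom in on that stretch.

Run:
```python
from h import *
K=cal("wrist"); im=imaging.capture("wrist"); save(im,"w1"); np.savez("Kw1.npz",M=K[0],R=K[1],t=K[2])
for n in ["fitted1","lining"]: print(n,[(np.round(d["box"]).tolist(),round(d["score"],2)) for d in imaging.find_in("wrist",n)])
print(proj("wrist",[[.545,-.195,.04]],K))
c=cv2.resize(im[0:240,230:390],None,fx=2.5,fy=2.5,interpolation=cv2.INTER_CUBIC); save(c,"w1z")
# rim profile per row
for v in range(80,176,12): print(v,[tuple(int(a) for a in im[v,u]) for u in range(282,306)][::2])
```

```text
fitted1 [([251.0, 0.0, 343.0, 75.0], 0.96), ([268.0, 174.0, 349.0, 237.0], 0.63)]
lining [([292.0, 27.0, 313.0, 180.0], 0.69)]
[[305.07252757 128.82399049]]
80 [(145, 95, 59), (156, 103, 64), (157, 103, 65), (177, 134, 87), (204, 180, 133), (196, 197, 166), (140, 127, 101), (134, 103, 68), (136, 104, 68), (136, 103, 67), (136, 103, 67), (136, 103, 67)]
92 [(147, 96, 60), (151, 100, 62), (173, 133, 86), (203, 185, 135), (196, 197, 172), (143, 132, 111), (135, 103, 68), (137, 104, 68), (136, 103, 66), (136, 103, 67), (136, 104, 67), (136, 104, 67)]
104 [(136, 89, 55), (134, 91, 57), (180, 149, 99), (206, 194, 153), (175, 174, 146), (131, 106, 75), (136, 103, 67), (136, 103, 67), (136, 103, 67), (135, 103, 66), (136, 103, 67), (136, 103, 67)]
116 [(114, 75, 46), (94, 65, 40), (177, 145, 94), (206, 195, 158), (173, 172, 147), (132, 106, 75), (136, 103, 66), (145, 111, 71), (191, 154, 99), (206, 168, 107), (206, 168, 107), (207, 169, 108)]
128 [(130, 84, 53), (154, 101, 64), (171, 125, 79), (204, 178, 128), (196, 196, 163), (137, 124, 97), (137, 105, 68), (179, 144, 93), (205, 167, 107), (207, 168, 108), (207, 168, 108), (207, 169, 108)]
140 [(152, 99, 63), (152, 99, 62), (155, 103, 64), (170, 132, 85), (202, 185, 136), (194, 196, 163), (137, 122, 94), (165, 131, 84), (203, 164, 105), (207, 168, 108), (207, 168, 107), (207, 167, 107)]
152 [(150, 98, 61), (150, 99, 61), (150, 98, 61), (151, 99, 62), (163, 113, 71), (198, 163, 112), (208, 202, 171), (163, 159, 134), (185, 151, 99), (207, 167, 107), (207, 168, 108), (207, 167, 107)]
164 [(148, 97, 61), (149, 98, 61), (149, 97, 61), (150, 99, 62), (151, 99, 62), (150, 98, 62), (159, 112, 71), (196, 163, 111), (207, 202, 164), (161, 158, 132), (176, 143, 95), (206, 167, 107)]
```

View pics/w1z.png

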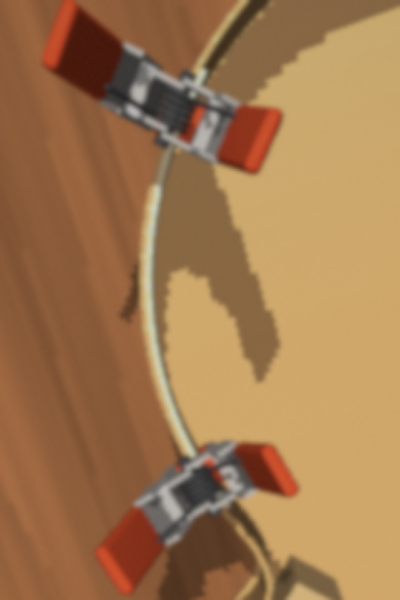

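```bash
cat > gap.py <<'E'
from h import *
from scipy.optimize import least_squares
z=np.load("Kw1.npz"); K=(z["M"],z["R"],z["t"]); im=cv2.imread("pics/w1.png")[:,:,::-1].astype(float)
P=[]
for v in range(78,172,2):
    w=im[v,284:312,2]-.52*im[v,284:312,0]; k=int(np.argmax(w)); j=k
    while w[j+1]>35: j+=1
    P.append(toz("w",(284+j+(w[j]-35)/(w[j]-w[j+1]),v),.04,K)[:2])
P=np.array(P)
def fit(r): 
    f=lambda p:np.hypot(*(P-p[:2]).T)-(r if r else p[2])
    s=least_squares(f,[.66,-.22,.112]); return s.x,np.sqrt(np.mean(s.fun**2))
for r in (None,.1112,.113): print(r,fit(r))
c=fit(.1112)[0][:2]
for n,a,b in [("f2",(254,13.2),(337.2,56)),("f1",(274.8,228),(344,188))]:
    A,B=[toz("w",q,.108,K)[:2] for q in (a,b)]; m=(A+B)/2; d=m-c
    print(n,m,"span",np.hypot(*(A-B)),"ang",np.degrees(np.arctan2(-d[1],-d[0])),"r",np.hypot(*d),"dir",np.degrees(np.arctan2(*(B-A)[::-1])))
E
python3 gap.py
```

```text
None (array([ 0.64436458, -0.21584136,  0.11208491]), np.float64(6.569839222012482e-05))
0.1112 (array([ 0.6434894 , -0.21562848,  0.112     ]), np.float64(6.726177422154498e-05))
0.113 (array([ 0.64526934, -0.21606146,  0.112     ]), np.float64(6.731606424551191e-05))
f2 [ 0.56071155 -0.13979142] span 0.05408059976568039 ang -42.494406376229946 r 0.11226501081576572 dir -43.08398618296147
f1 [ 0.53404984 -0.24244561] span 0.05491844050239327 ang 13.768492764723632 r 0.11267730908910044 dir 12.460218643363667
```

Request:
move_arm --plan '[{"translation":[-6,30,0],"yaw":0},{"translation":[-17,90,0],"yaw":2},{"translation":[-28,150,0],"yaw":3},{"translation":[-40,210,0],"yaw":4},{"translation":[-51,270,0],"yaw":5},{"translation":[-62,330,0],"yaw":6},{"translation":[-74,390,0],"yaw":8},{"translation":[-83,440,0],"yaw":8.7},{"translation":[-85,451,0],"yaw":8.7},{"translation":[-85,451,0],"yaw":8.7},{"translation":[-85,451,0],"yaw":8.7}]'

```text
t: 3.5
position: [0.4509, 0.1886, 0.21]
tcp_rot: [0.763, 0.646, -0.0, 0.0]
force: [0.6, -0.6, -0.1]
grip_width: 0.0858
grip_force: 0.0
```

Run:
```python
from h import *
K=cal("wrist"); im=imaging.capture("wrist"); save(im,"w2"); np.savez("Kw2.npz",M=K[0],R=K[1],t=K[2])
for n in ["clip","rack"]: print(n,[(np.round(d["box"]).tolist(),round(d["score"],2)) for d in imaging.find_in("wrist",n)])
print(manip.get_obs()["tcp_rot"])
```

```text
clip [([260.0, 103.0, 356.0, 137.0], 0.69)]
rack [([266.0, 0.0, 351.0, 280.0], 0.71)]
[ 7.63384581e-01  6.45944248e-01 -5.87142620e-05  7.86147305e-05]
```

View pics/w2.png

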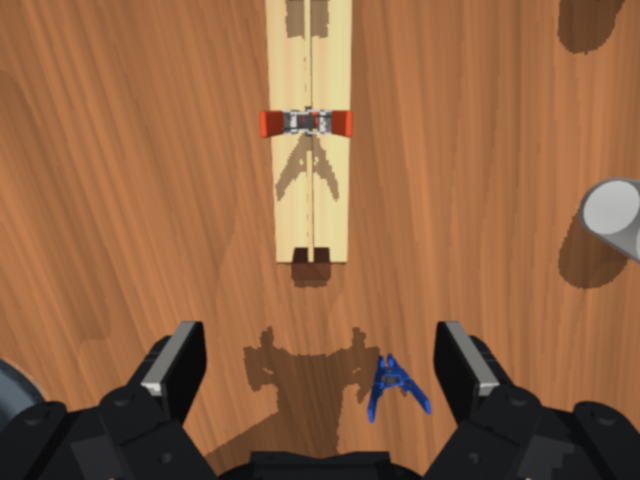

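The wrist view shows the clamp's handle ends at (260,124) and (353,124), and the slat's top edge running from (308.5,60) to (311,240).

Run:
```python
from h import *
z=np.load("Kw2.npz"); K=(z["M"],z["R"],z["t"]); im=cv2.imread("pics/w2.png")[:,:,::-1].astype(int)
o=(im[:,:,0]>140)&(im[:,:,1]<85)&(im[:,:,2]<70); o[:,:240]=0;o[:,370:]=0;o[:90]=0;o[160:]=0
v,u=np.nonzero(o)
for m in (u<290,u>330): print("red",u[m].min(),u[m].max(),v[m].min(),v[m].max(),u[m].mean(),v[m].mean())
for y in (60,80,170,200,230): print(y,[int(im[y,x].sum()) for x in range(303,317)])
A,B=[toz("w",q,.118,K)[:2] for q in ((260,124),(353,124))]; print(A,B,np.hypot(*(B-A)),(A+B)/2,np.degrees(np.arctan2(*(B-A)[::-1])))
a,b=[toz("w",q,.052,K)[:2] for q in ((308.5,60),(311,235))]; print("slat",a,b,np.degrees(np.arctan2(*(a-b)[::-1]))-90)
s=manip.get_obs(); print(s["position"])
```

```text
red 260 277 111 137 265.8817204301075 121.58064516129032
red 332 352 111 136 345.96153846153845 121.62179487179488
60 [542, 494, 511, 553, 572, 573, 553, 490, 454, 517, 565, 576, 578, 578]
80 [576, 576, 576, 576, 576, 575, 569, 526, 469, 518, 570, 583, 586, 584]
170 [401, 394, 400, 442, 521, 564, 571, 565, 521, 411, 363, 378, 390, 394]
200 [599, 595, 590, 571, 545, 553, 566, 564, 531, 463, 489, 562, 591, 600]
230 [600, 599, 596, 591, 583, 574, 570, 566, 549, 501, 488, 547, 586, 599]
[0.42786659 0.26678601] [0.48397406 0.25741406] 0.056884811234770516 [0.45592033 0.26210004] -9.482896123614626
slat [0.46278301 0.30384884] [0.44145964 0.17075342] -9.102072170125226
[0.45080728 0.18885636 0.20999174]
```

Request:
move_arm --plan '[{"translation":[3,36,0],"yaw":0},{"translation":[5,73,0],"yaw":0.2},{"translation":[5,73,-20],"yaw":0.2},{"translation":[5,73,-60],"yaw":0.2},{"translation":[5,73,-95],"yaw":0.2},{"translation":[5,73,-115],"yaw":0.2},{"translation":[5,73,-122],"yaw":0.2},{"translation":[5,73,-122],"yaw":0.2},{"translation":[5,73,-122],"yaw":0.2}]'

```text
t: 4.78
position: [0.4562, 0.2633, 0.0889]
tcp_rot: [0.762, 0.648, 0.001, 0.0]
force: [0.2, -0.4, -0.6]
grip_width: 0.0854
grip_force: 0.0
```

Run:
```python
from h import *
im=imaging.capture("wrist"); save(im,"w3")
```

```text
(no output)
```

View pics/w3.png

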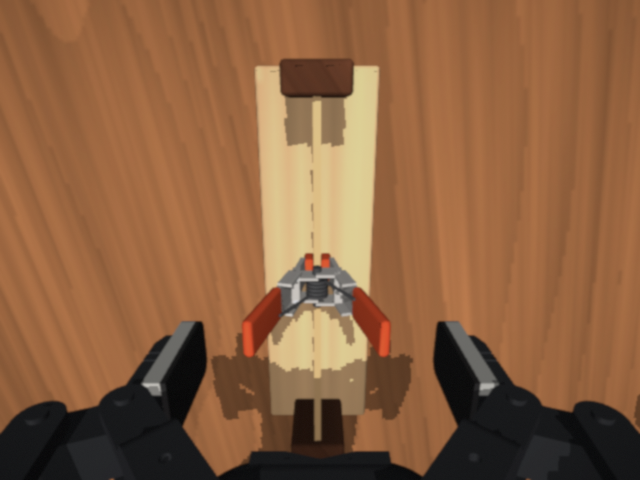

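The clamp is centred between the fingers: its handle ends are at columns 243 and 390, against pads at 205 and 435. Closing now.

Request:
move_arm --fingers 24 --plan '[{"translation":[0,0,0],"yaw":0},{"translation":[0,0,0],"yaw":0},{"translation":[0,0,0],"yaw":0},{"translation":[0,0,0],"yaw":0},{"translation":[0,0,0],"yaw":0},{"translation":[0,0,0],"yaw":0},{"translation":[0,0,0],"yaw":0},{"translation":[0,0,0],"yaw":0}]'

```text
t: 5.82
position: [0.4553, 0.2632, 0.088]
tcp_rot: [0.761, 0.648, -0.0, -0.0]
force: [-0.7, 0.5, -0.0]
grip_width: 0.0261
grip_force: 59.0
```

Run:
```python
from h import *
im=imaging.capture("wrist"); save(im,"w4"); s=manip.get_obs(); print(s["grip_width"],s["grip_force"],s["force"])
```

```text
0.026103460654054562 59.014170253649354 [-0.41542693  0.43158315 -1.14385626]
```

View pics/w4.png

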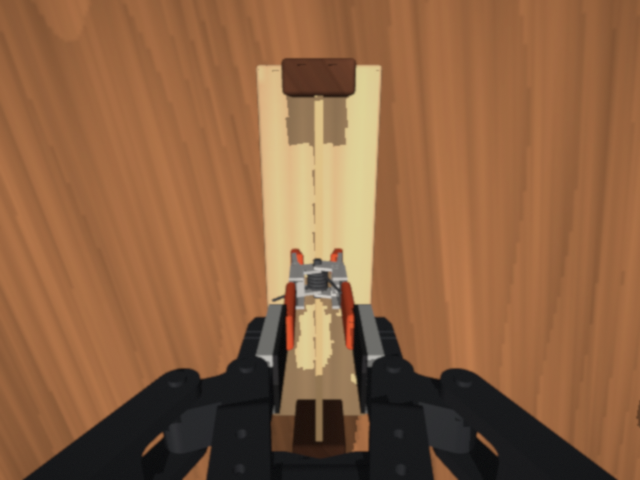

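Fully squeezed, with the jaws spread wide. Next I'll lift and carry it over to the gap.

Request:
move_arm --plan '[{"translation":[0,0,15],"yaw":0},{"translation":[0,0,50],"yaw":0},{"translation":[0,0,95],"yaw":0},{"translation":[0,-10,122],"yaw":0},{"translation":[7,-50,122],"yaw":-0.5},{"translation":[16,-105,122],"yaw":-1},{"translation":[26,-160,122],"yaw":-2},{"translation":[36,-215,122],"yaw":-3},{"translation":[46,-270,122],"yaw":-4},{"translation":[56,-325,122],"yaw":-5},{"translation":[66,-380,122],"yaw":-5.4},{"translation":[75,-430,122],"yaw":-5.4}]'

```text
t: 7.38
position: [0.5306, -0.169, 0.2112]
tcp_rot: [0.791, 0.611, 0.0, 0.001]
force: [1.4, 0.5, -0.9]
grip_width: 0.0263
grip_force: 59.1
```

Request:
move_arm --plan '[{"translation":[4,-20,0],"yaw":0},{"translation":[4,-20,0],"yaw":0},{"translation":[4,-20,0],"yaw":0},{"translation":[4,-20,0],"yaw":0}]'

```text
t: 7.88
position: [0.5339, -0.1849, 0.2101]
tcp_rot: [0.791, 0.612, -0.0, -0.001]
force: [0.0, -0.3, -0.8]
grip_width: 0.0262
grip_force: 59.2
```

Run:
```python
from h import *
K=cal("wrist"); im=imaging.capture("wrist"); save(im,"w5"); np.savez("Kw5.npz",M=K[0],R=K[1],t=K[2])
s=manip.get_obs(); print(s["position"],s["tcp_rot"],s["grip_width"],s["force"])
q=s["tcp_rot"]; print(2*np.degrees(np.arctan2(q[1],q[0]))-90)
print("gap px",proj("w",[[.534,-.187,.04]],K))
p=s["position"]; print("tcp,pin,tips expected",proj("w",[p+[0,0,.019],p+[0,0,-.019],p+[0,0,-.051]],K))
im2=imaging.capture("scene"); K2=cal("scene"); c=proj("s",[p],K2)[0].astype(int); print(c)
g=im2[c[1]-60:c[1]+140,c[0]-110:c[0]+110]; g=cv2.resize(g,None,fx=2.5,fy=2.5,interpolation=cv2.INTER_CUBIC)
pts=proj("s",[[.534,-.187,.04],p+[0,0,-.051]],K2); print("scene gap,tips",pts, "crop origin",c-[110,60])
save(np.hstack([cv2.resize(im,(480,360)),np.zeros((360,8,3),np.uint8)]),"w5s"); save(g,"s5")
```

```text
[ 0.53402749 -0.18507258  0.21013547] [ 7.90536735e-01  6.12414521e-01 -2.30783647e-05 -3.52615828e-04] 0.02633808734707902 [-0.19314887  0.77400848 -0.65040712]
-14.471406351718429
gap px [[319.59517582 211.87312757]]
tcp,pin,tips expected [[318.11124706 323.14855579]
 [318.44013986 284.0294569 ]
 [318.63725377 260.58437524]]
[193 223]
scene gap,tips [[200.89546343 314.09509023]
 [195.90089586 252.3783166 ]] crop origin [ 83 163]
```

View pics/w5.png

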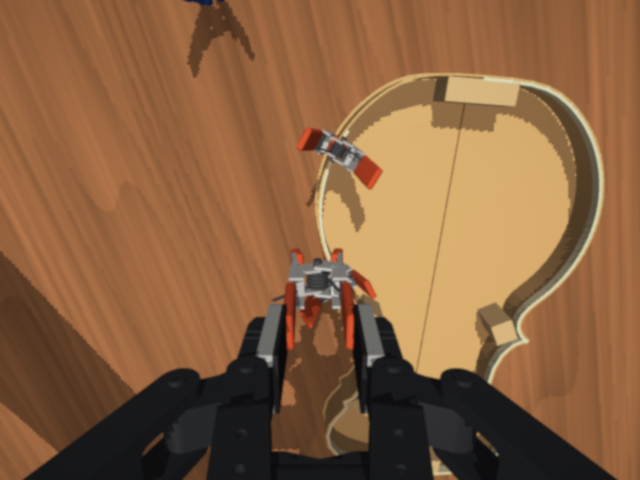

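View pics/s5.png

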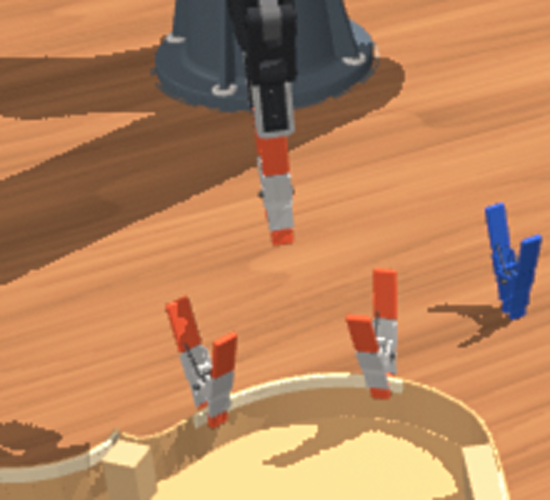

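The wrist view shows the held clamp's jaw tips near (297,251) and (337,251), and the rim passes the predicted gap pixel (320,212). I'll check how far the clamp has slipped vertically in the grip.

Run:
```python
from h import *
z=np.load("Kw5.npz"); K=(z["M"],z["R"],z["t"]); im=cv2.imread("pics/w5.png")[:,:,::-1].astype(int)
def red(im): return (im[:,:,0]>110)&(im[:,:,1]<.5*im[:,:,0])&(im[:,:,2]<.4*im[:,:,0])
m=red(im); 
for a,b in ((285,308),(326,350)):
    s=m[242:272,a:b]; v,u=np.nonzero(s); print("wrist tip",u.min()+a,u.max()+a,v.min()+242,v.max()+242)
im2=imaging.capture("scene").astype(int); m2=red(im2); K2=cal("scene"); s=m2[250:264,185:206]; v,u=np.nonzero(s); print("scene tip",u.min()+185,u.max()+185,v.min()+250,v.max()+250)
p=manip.get_obs()["position"]; th=np.radians(-14.5); ex=np.array([np.cos(th),np.sin(th),0]); ey=np.array([-ex[1],ex[0],0])
for dz in (0,-.003,-.006):
  for sx in (-1,1):
    P=[p+sx*x*ex+y*ey+[0,0,-.051+dz] for x in (.010,.0155) for y in (-.006,.006)]
    print(dz,sx,"wrist",proj("w",P,K).round(0).tolist(),"scene",proj("s",P,K2).round(1).tolist() if sx>0 else "")
  print(" pin",proj("w",[p+[0,0,-.019+dz]],K).round(1))
```

```text
wrist tip 291 303 249 263
wrist tip 331 341 249 260
scene tip 191 199 255 260
0 -1 wrist [[302.0, 271.0], [302.0, 252.0], [292.0, 271.0], [292.0, 252.0]] scene 
0 1 wrist [[336.0, 271.0], [337.0, 252.0], [346.0, 271.0], [346.0, 252.0]] scene [[192.5, 256.4], [200.4, 255.3], [193.0, 258.3], [200.9, 257.2]]
 pin [[319.1 285. ]]
-0.003 -1 wrist [[302.0, 269.0], [302.0, 250.0], [293.0, 269.0], [292.0, 250.0]] scene 
-0.003 1 wrist [[336.0, 269.0], [337.0, 250.0], [346.0, 269.0], [346.0, 250.0]] scene [[192.7, 258.1], [200.6, 257.0], [193.2, 260.0], [201.1, 258.8]]
 pin [[319.1 282.4]]
-0.006 -1 wrist [[302.0, 267.0], [302.0, 248.0], [293.0, 267.0], [293.0, 248.0]] scene 
-0.006 1 wrist [[336.0, 267.0], [336.0, 248.0], [345.0, 267.0], [346.0, 248.0]] scene [[192.9, 259.7], [200.7, 258.6], [193.3, 261.6], [201.2, 260.5]]
 pin [[319.1 280. ]]
```

Request:
move_arm --plan '[{"translation":[1.5,-2.4,-20],"yaw":0},{"translation":[1.5,-2.4,-50],"yaw":0},{"translation":[1.5,-2.4,-80],"yaw":0},{"translation":[1.5,-2.4,-98],"yaw":0},{"translation":[1.5,-2.4,-105],"yaw":0},{"translation":[1.5,-2.4,-105],"yaw":0},{"translation":[1.5,-2.4,-105],"yaw":0}]'

```text
t: 8.9
position: [0.5365, -0.1895, 0.1059]
tcp_rot: [0.791, 0.612, 0.0, 0.001]
force: [-0.6, -0.2, 0.0]
grip_width: 0.0258
grip_force: 59.1
```

Run:
```python
from h import *
K=cal("wrist"); im=imaging.capture("wrist"); im2=imaging.capture("scene")
s=manip.get_obs(); print(s["position"],s["tcp_rot"],s["force"])
print("gap px",proj("w",[[.534,-.187,.04]],K)-[200,150], proj("s",[[.534,-.187,.04]])-[120,230])
a=cv2.resize(im[150:350,200:420],None,fx=2,fy=2,interpolation=cv2.INTER_CUBIC); b=cv2.resize(im2[230:330,120:270],None,fx=2.4,fy=2.4,interpolation=cv2.INTER_CUBIC); b=np.vstack([b,np.zeros((400-b.shape[0],b.shape[1],3),np.uint8)])
save(np.hstack([a,b[:,:360]]),"c6"); save(im,"w6")
```

```text
[ 0.53639413 -0.18947516  0.10592912] [7.91124741e-01 6.11654122e-01 3.49191094e-04 8.70168254e-04] [-0.13821589  0.09435848 -0.77953467]Traceback (most recent call last):
  File "<stdin>", line 4, in <module>
  File "h.py", line 9, in proj
    M,R,t=K or cal(c); p=(R@np.atleast_2d(P).T).T+t; p=(M@p.T).T; return p[:,:2]/p[:,2:]
               ~~~^^^
  File "h.py", line 4, in cal
    k=imaging.calibration(c); R,_=cv2.Rodrigues(np.array(k["rvec"],float)); return np.array(k["mtx"],float),R,np.array(k["tvec"],float).ravel()
ValueError: cameras: scene, top, wrist
```

Run:
```python
from h import *
K=cal("wrist"); im=imaging.capture("wrist"); im2=imaging.capture("scene")
s=manip.get_obs(); print(s["position"])
print("gap px",(proj("wrist",[[.534,-.187,.04]],K)-[200,150])*2, (proj("scene",[[.534,-.187,.04]])-[120,230])*2.4)
a=cv2.resize(im[150:350,200:420],None,fx=2,fy=2,interpolation=cv2.INTER_CUBIC); b=cv2.resize(im2[230:330,120:270],None,fx=2.4,fy=2.4,interpolation=cv2.INTER_CUBIC); b=np.vstack([b,np.zeros((400-b.shape[0],b.shape[1],3),np.uint8)])
save(np.hstack([a,b[:,:360]]),"c6"); save(im,"w6")
```

```text
[ 0.53618041 -0.18943984  0.10571501]
gap px [[226.47953701 196.87424761]] [[194.14911222 201.82821655]]
```

View pics/c6.png

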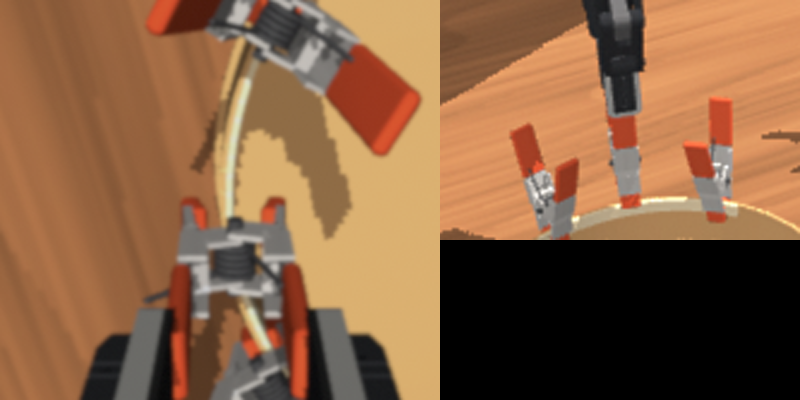

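The jaws straddle the rim: inner faces at crop columns 207 and 262, with the rim at about 229. I'll correct by about 1–2 mm and go down.

Request:
move_arm --plan '[{"translation":[-1,2,0],"yaw":0},{"translation":[-1,2,-6],"yaw":0},{"translation":[-1,2,-12],"yaw":0},{"translation":[-1,2,-18],"yaw":0},{"translation":[-1,2,-23],"yaw":0},{"translation":[-1,2,-25],"yaw":0},{"translation":[-1,2,-25],"yaw":0},{"translation":[-1,2,-25],"yaw":0}]'

```text
t: 10.1
position: [0.535, -0.1873, 0.0802]
tcp_rot: [0.791, 0.612, 0.0, 0.0]
force: [-0.1, -0.4, -1.0]
grip_width: 0.0262
grip_force: 59.1
```

Run:
```python
from h import *
K=cal("wrist"); im=imaging.capture("wrist"); im2=imaging.capture("scene")
s=manip.get_obs(); print(s["position"],s["force"],s["grip_width"])
p=s["position"]; print((proj("scene",[p+[.013,-.003,-.053]])-[120,230])*2.4)
a=cv2.resize(im[150:350,200:420],None,fx=2,fy=2,interpolation=cv2.INTER_CUBIC); b=cv2.resize(im2[230:330,120:270],None,fx=2.4,fy=2.4,interpolation=cv2.INTER_CUBIC); b=np.vstack([b,np.zeros((400-b.shape[0],b.shape[1],3),np.uint8)])
save(np.hstack([a,b[:,:360]]),"c7")
```

```text
[ 0.5349686  -0.18732537  0.08025031] [ 0.17556118  0.6225104  -0.80567722] 0.026467832809828132
[[199.00820218 229.15676058]]
```

View pics/c7.png

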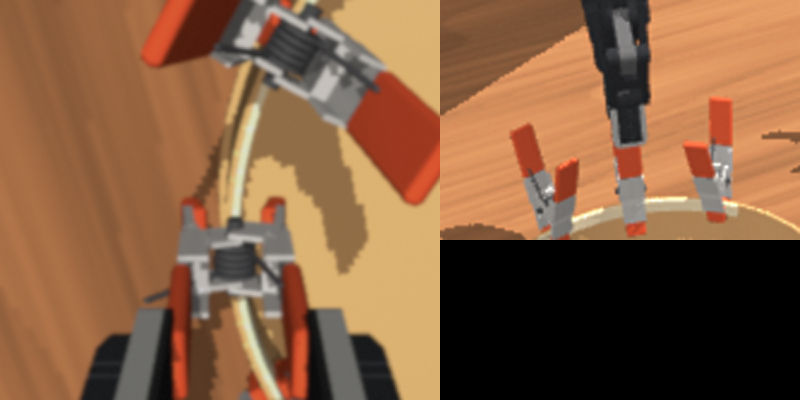

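Run:
```python
from h import *
im=imaging.capture("scene").astype(int); K=cal("scene")
m=(im[:,:,0]>110)&(im[:,:,1]<.5*im[:,:,0])&(im[:,:,2]<.45*im[:,:,0])
for y in range(318,334): print(y,''.join('#' if m[y,x] else '.' for x in range(165,240)))
p=manip.get_obs()["position"]; th=np.radians(-14.6); ex=np.array([np.cos(th),np.sin(th),0]); ey=np.array([-ex[1],ex[0],0])
for z in (.031,.027,.023): print(z,proj("scene",[[*(p+.0155*ex+y*ey)[:2],z] for y in(-.006,.006)],K).round(1).tolist())
# fitted: outer face of inner jaw at 2+5.5 mm, tips z=.027
c=np.array([.6435,-.2156]);
for a in (-42.7,13.3):
    t=np.radians(a); e=np.array([np.cos(t),np.sin(t)]); f=np.array([-e[1],e[0]]); print(a,proj("scene",[[*(c-e*(.1131-.0075)+y*f),.027] for y in (-.006,.006)],K).round(1).tolist())
```

```text
318 ..................................................................##.......
319 ..................................................................########.
320 ...................................................................#######.
321 ...................................................................#######.
322 .......................................................................##..
323 ..................................######...................................
324 #................................########..................................
325 .................................########..................................
326 .................................########..................................
327 .................................#######...................................
328 .......##..................................................................
329 .....####..................................................................
330 .#.######..................................................................
331 ..######...................................................................
332 .#####.....................................................................
333 ..###......................................................................
0.031 [[199.0, 325.1], [206.4, 323.9]]
0.027 [[199.2, 327.1], [206.6, 325.8]]
0.023 [[199.4, 329.0], [206.8, 327.7]]
-42.7 [[230.0, 322.1], [237.0, 323.0]]
13.3 [[169.1, 334.7], [175.4, 331.4]]
```

Request:
move_arm --plan '[{"translation":[0,0,2],"yaw":0},{"translation":[0,0,2.5],"yaw":0},{"translation":[0,0,2.5],"yaw":0},{"translation":[0,0,2.5],"yaw":0}]'

```text
t: 10.75
position: [0.5348, -0.1872, 0.0825]
tcp_rot: [0.791, 0.612, 0.0, -0.0]
force: [-0.7, -0.9, 0.0]
grip_width: 0.0261
grip_force: 59.1
```

Run:
```python
from h import *
s=manip.get_obs(); print(s["position"],s["force"],s["grip_width"],s["grip_force"],s["t"])
print(manip.job_done())
```

```text
[ 0.53476067 -0.18717954  0.08251595] [-0.74771909 -0.88355972  0.02126274] 0.02608910428365676 59.14890141226351 10.75
the job is handed in; nothing more can be done
None
```

I handed the job in at 10.75 s with the spare clamp held squeezed wide open over the rim, midway between the fitted clamps and square across it; by the camera measurements its jaw tips are about 12 mm below the rim's edge, one inside and one outside, with no contact force felt.

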